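Load the slant rack and snap it over to its slant stop

TASK

Stand the loose vial in the empty place of the tilting slant rack, right down on the floor of the hole, while the rack is upright; then push the rack's side lever back, gently and by feel, until the spring goes over its dead point and snaps the rack onto its slant stop. Do not drive the lever against the stop or press hard on any glass, and leave the other vials in their places and the other things on the bench where they are.

Things in the scene. Friction and masses are not known exactly. Their poses are not given: they have to be found in the camera images.
- slant_stand: Stand of the slant rack, fixed to the bench: grey base plate 150x225x8 mm with two aluminium cheeks (98 mm tall, 172 mm apart) that carry the pivot. Origin on the bench under the pivot line, midway between the cheeks; x to the back (the way the rack tips), y along the row of vials towards the lever's end, z up.
- pivot (a point): Point on the rack's pivot line at the lever's end (y = 106 mm), 80 mm above the bench; the line runs along the stand's y. Here, outside the cheek, a steel quadrant carries the slant stop (rubber pin on which the lever comes to rest) and a sprung roller that rides over a cam nose on the lever. It is clamped where the slant is wanted, so stop and dead point differ each time and are NOT measured.
- slant_rack (a joint): Tip angle of block and lever: 0 = upright on its rest, where the spring holds it at the start; grows as it tips to the back (+x). The slant stop lies between 0.33 and 0.78 rad, the dead point 0.10 rad short of it. The spring's resistance grows to a peak about 0.15 rad before the dead point and falls to nothing there; past it the spring throws the block onto the stop, away from what pushes it.
- lever_bar (a point): Middle of the free part of the lever's black cross bar, 15 mm in diameter, 40 mm free (20 mm each way along y). Upright it is straight above the pivot line, at y = 130 mm, 168 mm above the bench, and swings about that line at 88 mm radius. Pushed square to the lever here, the spring resists with up to 8 N; more than 15 N would bend the lever. Nothing stands before it or below its free part.
- place3 (a point): Centre of the floor of the EMPTY place in the white block, third of four along y, 38 mm apart: a round hole 18 mm in diameter and 20 mm deep. Its z runs up the hole, to the mouth 20 mm above this point. The axes turn with the block. Block: 40 mm in x, 156 mm in y, top face 98 mm above the bench when upright; a seated vial stands 30 mm out of it.
- loose_vial: The capped glass vial to be loaded, 15.6 mm in diameter, 50 mm tall, 10 to 20 g, black cap on the top 13 mm, standing alone on the bench. Origin at the centre of its underside, z up its axis.
- rack_vial_a: Vial already standing in place 1 of the block, same size as the loose one. Origin at the centre of its underside.
- place1 (a point): Centre of the floor of place 1 of the block (-57 mm along y), occupied.
- rack_vial_b: Vial already standing in place 2 of the block, same size as the loose one. Origin at the centre of its underside.
- place2 (a point): Centre of the floor of place 2 of the block (-19 mm along y), occupied.
- rack_vial_c: Vial already standing in place 4 of the block, same size as the loose one. Origin at the centre of its underside.
- place4 (a point): Centre of the floor of place 4 of the block (+57 mm along y), occupied.
- weight_100: Bystander, loose: brass-coloured knobbed weight, 26 mm across, 34 mm tall. Origin at the centre of its underside.
- weight_50: Bystander, loose: smaller knobbed weight, 21 mm across, 28 mm tall. Origin at the centre of its underside.
- timer: Bystander, loose: bench timer, 44x64x34 mm. Origin at the centre of its underside.
- beaker: Bystander, loose: glass beaker, 56 mm across, 70 mm tall. Origin at the centre of its underside.
- grinder: Bystander, loose: round sample grinder, 51 mm across, 33 mm tall. Origin at the centre of its underside.
- vial_rack: Bystander, loose: low white vial rack, 36x146x31 mm, empty, not used here. Origin at the centre of its underside.
- jar: Bystander, loose: capped sample jar, 50 mm across, 63 mm tall. Origin at the centre of its underside.

How it is judged:
On the way:
1. the loose vial stands on the floor of the empty place, let go, with the rack still upright (distance between loose_vial and place3 below 0.006 m and value of joint slant_rack below 0.06 rad and contact force between the fingers and loose_vial below 0.05 N), for 0.2 s.
At the end, for the whole second after the job is handed in: The rack has snapped over and rests on its slant stop (tip angle above 0.31 rad, still, let go), the loaded vial's foot within 6 mm of the floor centre of its place, and the other three vials' feet within 8 mm of theirs (value of joint slant_rack above 0.31 rad and velocity of joint slant_rack between -0.05 and 0.05 rad/s and distance between loose_vial and place3 below 0.006 m and linear speed of loose_vial below 0.03 m/s and distance between rack_vial_a and place1 below 0.008 m and distance between rack_vial_b and place2 below 0.008 m and distance between rack_vial_c and place4 below 0.008 m); the robot touches nothing.
It fails at once if the rack or its lever is pushed with more than 15 N (contact force between any of the fingers, the arm and slant_rack above 15 N).
It fails at once if a vial in the rack is pushed by the fingers with more than 5 N (contact force between the fingers and rack_vial_a above 5 N or contact force between the fingers and rack_vial_b above 5 N or contact force between the fingers and rack_vial_c above 5 N).
It fails at once if the loose vial is pressed on the rack with more than 15 N (contact force between loose_vial and slant_rack above 15 N).
It fails at once if a bystander is moved by more than 15 mm (distance of any of weight_100, weight_50, timer, beaker, grinder, vial_rack, jar from where it was at the start of the episode above 0.015 m).
It also fails if it takes over 72 s, if anything falls off the work surface, if the arm or the gripper's body presses on something with over 40 N, if the wrist force passes 120 N, or if a joint passes its speed limit or range.

ROBOT

A 7-joint arm with a two-finger parallel gripper is mounted at the origin on a cart in front of the work surface, level with it; the furniture and walls round the work are solid. World frame = base frame: x ahead of the robot, y to its left, z up, the work surface at z = 0. Lengths are in m, angles in rad, forces in N, time in s.
With the tool pointing down it reaches from about 0.35 to 0.9 m from the base axis. Payload 7.2 kg.
Tool frame: the origin (TCP) lies at the very end of the fingers, on their centre line; the grasp point (between the pads) lies 19 mm behind it; z points along the fingers, y is the line along which they close (so a half turn about z gives the same grasp; the last joint's range is limited). The gripper opens to 85 mm and grips with 20 to 120 N. Pads are 22 mm wide; open, the fingers measure 114 mm over their backs; the gripper's body (76 mm by 85 mm) begins 54 mm behind the grasp point. The pads swing forward as they close: fully open they stand 13 mm farther back than shut.
Start: joints at [1.145, 0.411, -0.013, 1.596, 0.006, 1.134, -0.082], TCP at [0.219, -0.585, 0.231] pointing down, gripper open.
Joint ranges: [-2.95, 2.95], [-0.29, 1.99], [-1.47, 1.44], [0.14, 2.54], [-1.03, 4.17], [0.13, 1.85], [-2.86, 2.86]. Speed limits (rad/s): [2.39, 2.39, 3.01, 3.01, 3.14, 3.14, 3.14].

INTERFACE

Orientations are given as [roll, pitch, yaw] about the fixed x, y, z axes, in that order (R = Rz(yaw) Ry(pitch) Rx(roll)).
In Python, from rig import readout, vision, bot, spot_in, cut_out, tip_of gives the robot as it stands.
- The arm moves only by the tool play_rows, never from a script. Its argument "commands" is a list of rows, each an object with "dp": the shift along the tool's x, y, z in m, a list of three; "rotation": the turn, a rotation vector about the tool's x, y, z in degrees, a list of three. A call has 1 to 12 rows; each row shifts and turns the commanded pose from where the row before left it, along the tool's axes as they then stand; what a row does not reach is not made up. A row lasts 1/8 s, in which the tool goes at most 62.5 mm and 10.7 degrees, less where a joint would pass 70% of its speed; a pose out of reach is approached as far as the arm can. A call with a gripper value outside its range is refused whole. "jaw" is the closure in counts, from 0 (fully open) to 255 (shut), set as the call begins (left out, the last holds). The fingers move at their own pace and stop on an object; the grip force is fixed at half the most. Time passes only in rows, so rows that do not move let the fingers close. It gives the time, the measured TCP pose, the force, the opening and the grip force at its end, in the units of the state.
- readout.read_state(): the state, without advancing time (a new reading comes with each control period).
- vision.camera(name): name is "side" or "top"; returns (picture, depth): 480x640x3 uint8, red, green, blue; 480x640 float32, m along the optical axis (not along the pixel's ray), 0 where there is no reading.
- vision.get_calibration(name): a dict with "fx", "fy", "cx", "cy" (pixels), "pose" (4x4, takes a point from camera to world coordinates). Camera axes: x right, y down, z forward; pixel columns grow to the right and rows downward; lengths in m; the calibration is good to about 2 mm. A picture is of the moment at which its call begins. get_calibration takes no time and is no camera call.
- bot.close_job(): hands the job in; it is judged then, once.
Trained networks look in the newest picture that a camera, given by its name, has taken for a name from the list of things; names that differ only in an ending like _2 or _b are one class to them, and where a whole thing is asked for, a point or a joint stands for the part that bears it (a point fixed in the world has none). Each returns a list of dicts, best first, with "score" (0 to 1); they miss things now and then, are a little off and sometimes report something else, mostly with a low value. They report only what shows in the picture. A call takes as long as a camera call.
- spot_in(query, camera): "box" ([left, top, right, bottom] in pixels, round what is visible of it).
- cut_out(query, camera): "mask" (480x640 bool, what is visible of it) and "box" ([left, top, right, bottom] in pixels, round what is visible of it).
- tip_of(query, camera): "at" ([column, row] in pixels: a listed point, or the origin of a listed thing).
The state is a dict: "time": time; "joint_positions": joint angles; "dq": joint speeds; "joint_torque": joint torques, N m; "position": TCP position; "tool_rot": TCP orientation; "contact_force": force on the tool from outside, world axes, zero at the start; "ft_torque": the same for the moment, N m; "grip_width": finger opening in m; "gripper_force": force on a finger pad.
Only numpy, scipy, OpenCV 4.12 (cv2) and the standard library are available. Lean on these libraries where they do the work, as an engineer would, in place of code of your own. Each camera call takes 0.05 s, during which the arm holds its last target. There are 200 camera calls.

## Working session

There is one attempt and no reset: what is moved stays moved. The work goes in short steps, Python scripts to look and compute and a tool call to move; the robot and the scene stay as the last step left them, time stands still between calls to the robot, and variables do not carry over. Pictures are saved under pics/ and viewed, at most 10 in all, crops included, and the job is handed in when it is done.

Besides the shell and the picture viewer there is one more tool, called after "Emit:" as a command line: name --argument value ..., lists and objects as JSON in quotes. play_rows: Moves the arm, as the interface text tells. Its arguments: {"type":"object","properties":{"commands":{"type":"array","items":{"type":"object","properties":{"dp":{"type":"array","items":{"type":"number"}},"rotation":{"type":"array","items":{"type":"number"}}}}},"jaw":{"type":"number"}},"required":["commands"]}

```bash
mkdir -p pics; ls
cat > h.py <<'E'
import numpy as np,cv2
from rig import readout, vision, bot, spot_in, cut_out, tip_of
def cam(n,save=None):
    p,d=vision.camera(n)
    if save: cv2.imwrite(f'pics/{save}.png',p[:,:,::-1])
    return p,d,vision.get_calibration(n)
def w(c,u,v,z):
    u,v,z=map(np.asarray,(u,v,z))
    P=np.stack([(u-c['cx'])/c['fx']*z,(v-c['cy'])/c['fy']*z,z,np.ones_like(z*1.)],-1)
    return (P@c['pose'].T)[...,:3]
def ray(c,u,v,h):
    o=c['pose'][:3,3];d=w(c,u,v,1.)-o
    return o+d*(h-o[2])/d[2]
def proj(c,P):
    q=np.linalg.inv(c['pose'])@np.append(P,1);return q[0]/q[2]*c['fx']+c['cx'],q[1]/q[2]*c['fy']+c['cy']
E
python3 - <<'E'
from h import *
np.set_printoptions(precision=4,suppress=True)
s=readout.read_state();print(s)
for n in ('top','side'):
    p,d,c=cam(n,n+'0');print(n,c['fx'],c['pose'])
    for q in ('loose_vial','place3','lever_bar','pivot','slant_stand','place1','place2','place4'):
        for r in tip_of(q,n)[:3 if 'vial' in q else 1]:
            u,v=r['at'];z=d[int(v),int(u)];print(q,r['score'],r['at'],z,w(c,u,v,z))
E
```

```text
pics
{'time': 0.0, 'joint_positions': array([ 1.1448,  0.4119, -0.0127,  1.5971,  0.0056,  1.1343, -0.0822]), 'dq': array([ 0.0016, -0.0011, -0.0021, -0.0019, -0.0009,  0.0003,  0.0015]), 'joint_torque': array([  0.0009, -60.0621,   0.6828, -29.9412,   0.0139,   0.0109,
        -0.    ]), 'position': array([ 0.2187, -0.585 ,  0.2304]), 'tool_rot': array([-3.14  ,  0.0001,  0.3578]), 'contact_force': array([ 0.232 ,  0.0297, -0.8198]), 'ft_torque': array([-0.0142, -0.0113, -0.0394]), 'gripper_force': 0.0, 'grip_width': 0.08531619295780994}
top 437.90368454699365 [[-0.0284 -0.9937  0.1086  0.4481]
 [-0.9993  0.0256 -0.027   0.1198]
 [ 0.0241 -0.1093 -0.9937  1.1758]
 [ 0.      0.      0.      1.    ]]
loose_vial 0.59 [263.7, 266.8] 1.1233435 [0.4887 0.2418 0.0465]
place3 0.97 [394.3, 269.5] 1.0776936 [ 0.4713 -0.0842  0.0994]
lever_bar 0.95 [339.0, 270.0] 1.0020174 [0.4722 0.0566 0.1718]
pivot 0.77 [349.1, 273.2] 1.0471395 [0.465  0.0299 0.1264]
slant_stand 0.84 [382.1, 272.8] 1.0930784 [ 0.4644 -0.0564  0.0824]
place1 0.97 [394.3, 269.5] 1.0776936 [ 0.4713 -0.0842  0.0994]
place2 0.97
[... 219 characters left out ...]
.7595 -0.6502  0.6944]
 [ 0.      0.      0.      1.    ]]
loose_vial 0.65 [264.0, 287.8] 0.76445585 [ 0.4737 -0.0198  0.1294]
loose_vial 0.4 [273.7, 359.4] 0.688334 [ 0.466  -0.147   0.0997]
loose_vial 0.39 [259.2, 242.3] 0.7894558 [0.4804 0.0513 0.1736]
place3 0.97 [267.0, 341.8] 0.6792667 [ 0.4602 -0.1326  0.1285]
lever_bar 0.93 [256.1, 241.4] 0.7872812 [0.4752 0.052  0.1764]
pivot 0.88 [262.1, 286.5] 0.7677746 [ 0.471  -0.0152  0.1288]
slant_stand 0.93 [272.3, 354.6] 0.6905319 [ 0.4652 -0.1404  0.1036]
place1 0.97 [267.0, 341.8] 0.6792667 [ 0.4602 -0.1326  0.1285]
place2 0.97 [267.0, 341.8] 0.6792667 [ 0.4602 -0.1326  0.1285]
place4 0.97 [267.0, 341.8] 0.6792667 [ 0.4602 -0.1326  0.1285]
```

View pics/top0.png

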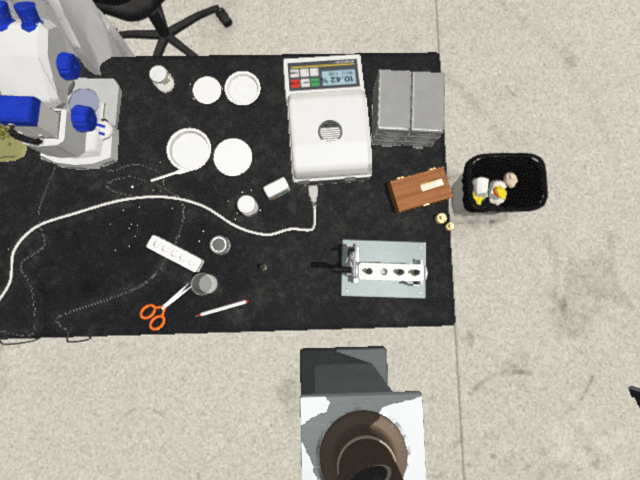

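View pics/side0.png

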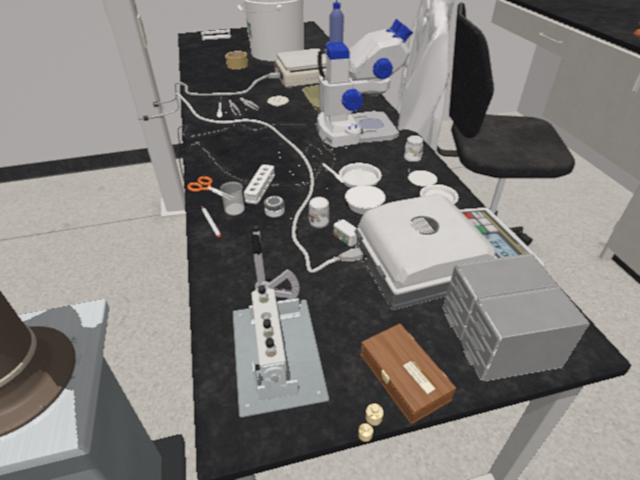

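Run:
```python
from h import *
np.set_printoptions(precision=4,suppress=True)
p,d,c=cam('top')
V,U=np.mgrid[0:480,0:640];W=w(c,U,V,d);Z=W[...,2]
roi=np.zeros_like(d,bool);roi[235:305,305:435]=1
def cc(name,lo,hi,m=roi):
    M=((Z>lo)&(Z<hi)&m&(d>0)).astype(np.uint8)
    n,l,s,_=cv2.connectedComponentsWithStats(M)
    for i in range(1,n):
        if s[i,4]>4:
            P=W[l==i];print(name,s[i].tolist(),P.mean(0),P[:,:2].min(0),P[:,:2].max(0),cv2.minAreaRect(P[:,:2].astype(np.float32)*1000))
cc('top',.09,.107);cc('caps',.118,.14);cc('bar',.15,.19);cc('base',.003,.015)
r2=np.zeros_like(roi);r2[255:278,252:275]=1
cc('vial',.02,.06,r2);cc('vtop',.043,.06,r2)
h=cv2.resize(p[230:310,250:440],None,fx=4,fy=4,interpolation=cv2.INTER_CUBIC);cv2.imwrite('pics/crop1.png',h[:,:,::-1])
p,d,c=cam('side')
print(proj(c,[.489,.242,.0]),proj(c,[.489,.242,.05]))
V,U=np.mgrid[0:480,0:640];W=w(c,U,V,d);Z=W[...,2]
roi=np.zeros_like(d,bool);roi[220:410,230:330]=1
cc('Stop',.09,.107);cc('Scaps',.118,.14);cc('Sbar',.15,.19)
```

```text
top [354, 244, 2, 5, 7] [0.5327 0.0126 0.1024] [0.5265 0.0108] [0.537  0.0139] ((531.6528930664062, 12.474566459655762), (2.0394248962402344, 10.514238357543945), 82.11892700195312)
top [350, 260, 8, 17, 56] [0.4763 0.0135 0.0955] [0.4582 0.0069] [0.4971 0.0241] ((477.22406005859375, 13.772964477539062), (38.67588806152344, 16.300188064575195), 17.146528244018555)
top [359, 263, 68, 18, 912] [ 0.466  -0.0771  0.0968] [ 0.4437 -0.1644] [0.4897 0.0033] ((465.84674072265625, -80.50772094726562), (167.59500122070312, 40.019020080566406), 86.57689666748047)
caps [348, 247, 9, 7, 29] [0.5207 0.0169 0.1213] [0.5133 0.0103] [0.5279 0.03  ] ((520.8131103515625, 20.299427032470703), (19.51195526123047, 14.659762382507324), 88.250244140625)
caps [367, 269, 6, 6, 29] [ 0.4682 -0.0189  0.127 ] [ 0.4617 -0.0254] [ 0.4737 -0.013 ] ((467.6685485839844, -19.18636703491211), (12.530104637145996, 11.950824737548828), 88.1419906616211)
caps [399, 269, 6, 6, 29] [ 0.4649 -0.0955  0.1274] [ 0.4594 -0.1019] [ 0.4715 -0.0892] ((465.5159912109375, -95.58514404296875), (12.726428031921387, 12.065691947937012)
[... 948 characters left out ...]
999786377)
vtop [260, 265, 5, 5, 23] [0.4887 0.2459 0.049 ] [0.4831 0.2406] [0.4934 0.2513] ((488.2345886230469, 245.9649658203125), (10.670554161071777, 10.324715614318848), 89.45702362060547)
(np.float64(257.80997292053485), np.float64(245.10608625530674)) (np.float64(255.65466566621387), np.float64(229.03604616363123))
Stop [368, 235, 67, 48, 587] [0.7351 0.0049 0.0985] [ 0.7131 -0.0393] [0.7968 0.1073] ((728.628662109375, 21.916847229003906), (63.27885437011719, 163.31329345703125), 29.963605880737305)
Scaps [383, 235, 52, 33, 1302] [0.768  0.0109 0.1251] [ 0.7285 -0.0354] [0.8228 0.0705] ((760.5797119140625, 11.667404174804688), (88.82552337646484, 99.23480987548828), 68.40652465820312)
```

View pics/crop1.png

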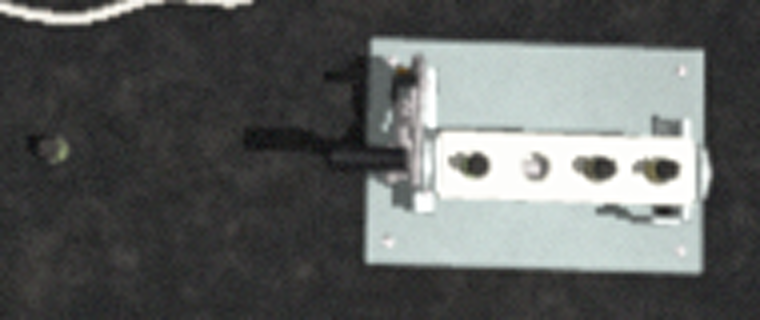

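Emit:
play_rows --commands '[{"dp": [0,0,0],"rotation": [0,0,-9.54]},{"dp": [0,0,0],"rotation": [0,0,-9.54]},{"dp": [0,0,0],"rotation": [0,0,-9.54]},{"dp": [0,0,0],"rotation": [0,0,-9.54]},{"dp": [0,0,0],"rotation": [0,0,-9.54]},{"dp": [0,0,0],"rotation": [0,0,-9.54]},{"dp": [0,0,0],"rotation": [0,0,-9.54]},{"dp": [0,0.046,0],"rotation": [0,0,0]},{"dp": [0,0.046,0],"rotation": [0,0,0]},{"dp": [0,0.046,0],"rotation": [0,0,0]},{"dp": [0,0.046,0],"rotation": [0,0,0]},{"dp": [0,0.046,0],"rotation": [0,0,0]}]' --jaw 150

```text
time: 2.5
position: [0.4499, -0.5965, 0.2312]
tool_rot: [-3.141, 0.0, 1.523]
contact_force: [0.3, -0.6, 0.3]
grip_width: 0.0352
gripper_force: 0.0
```

Emit:
play_rows --commands '[{"dp": [0.055,0,0]},{"dp": [0.055,0,0]},{"dp": [0.055,0,0]},{"dp": [0.055,0,0]},{"dp": [0.055,0,0]},{"dp": [0.055,0,0]},{"dp": [0.055,0,0]},{"dp": [0.055,0,0]},{"dp": [0.055,0,0]},{"dp": [0.055,0,0]},{"dp": [0.055,0,0]},{"dp": [0.055,0,0]}]'

```text
schema error: expected keys dp, rotation
```

Emit:
play_rows --commands '[{"dp": [0.05,0,0]},{"dp": [0.05,0,0]},{"dp": [0.05,0,0]},{"dp": [0.033,0,0]},{"dp": [0,0,0.04]},{"dp": [0,0,0.04]},{"dp": [0,0,0.04]},{"dp": [0,0,0]},{"dp": [0,0,0]}]'

```text
schema error: expected keys dp, rotation
```

Run:
```python
from h import *
np.set_printoptions(precision=4,suppress=True)
s=readout.read_state();print(s['position'],s['tool_rot'],s['time'])
p,d,c=cam('side')
V,U=np.mgrid[0:480,0:640];W=w(c,U,V,d)
print(proj(c,s['position']),proj(c,[.489,.245,.025]))
cv2.imwrite('pics/s1.png',cv2.resize(p[130:300,170:340],None,fx=3.5,fy=3.5)[:,:,::-1])
```

```text
[ 0.4499 -0.5965  0.2312] [-3.1414  0.0002  1.5229] 2.5
(np.float64(360.21196554315304), np.float64(856.0289228477302)) (np.float64(256.56274987092934), np.float64(236.3970325655271))
```

View pics/s1.png

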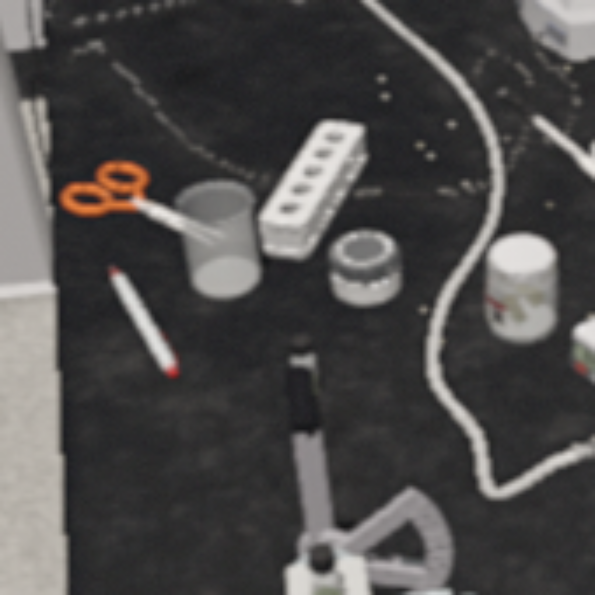

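The rotation key is required, so neither move ran. The side view shows the loose vial's cap just behind the lever bar at pixel (256, 229), which fits the estimate.

Emit:
play_rows --commands '[{"dp": [0.055,0,0],"rotation": [0,0,0]},{"dp": [0.055,0,0],"rotation": [0,0,0]},{"dp": [0.055,0,0],"rotation": [0,0,0]},{"dp": [0.055,0,0],"rotation": [0,0,0]},{"dp": [0.055,0,0],"rotation": [0,0,0]},{"dp": [0.055,0,0],"rotation": [0,0,0]},{"dp": [0.055,0,0],"rotation": [0,0,0]},{"dp": [0.055,0,0],"rotation": [0,0,0]},{"dp": [0.055,0,0],"rotation": [0,0,0]},{"dp": [0.055,0,0],"rotation": [0,0,0]},{"dp": [0.055,0,0],"rotation": [0,0,0]},{"dp": [0.055,0,0],"rotation": [0,0,0]}]'

```text
time: 4.05
position: [0.4798, 0.0644, 0.2316]
tool_rot: [3.141, 0.0, 1.523]
contact_force: [1.1, 0.3, -0.2]
grip_width: 0.0349
gripper_force: 0.0
```

Emit:
play_rows --commands '[{"dp": [0.05,0,0],"rotation": [0,0,0]},{"dp": [0.05,0,0],"rotation": [0,0,0]},{"dp": [0.05,0,0],"rotation": [0,0,0]},{"dp": [0.033,0,0],"rotation": [0,0,0]},{"dp": [0,0,0.04],"rotation": [0,0,0]},{"dp": [0,0,0.04],"rotation": [0,0,0]},{"dp": [0,0,0.04],"rotation": [0,0,0]},{"dp": [0,0,0],"rotation": [0,0,0]},{"dp": [0,0,0],"rotation": [0,0,0]}]'

```text
time: 5.18
position: [0.4892, 0.2463, 0.1127]
tool_rot: [3.14, -0.001, 1.523]
contact_force: [0.8, 0.9, 0.1]
grip_width: 0.0354
gripper_force: 0.0
```

Run:
```python
from h import *
np.set_printoptions(precision=4,suppress=True)
s=readout.read_state();print(s['position'],s['tool_rot'],s['time'])
p,d,c=cam('side')
print(proj(c,s['position']),proj(c,[.4885,.245,.05]))
cv2.imwrite('pics/s2.png',cv2.resize(p[130:280,180:330],None,fx=4,fy=4)[:,:,::-1])
```

```text
[0.4892 0.2463 0.1127] [ 3.1404 -0.0009  1.5234] 5.175
(np.float64(252.58977331783575), np.float64(206.25499516897673)) (np.float64(255.2538473227783), np.float64(228.27614367429558))
```

View pics/s2.png

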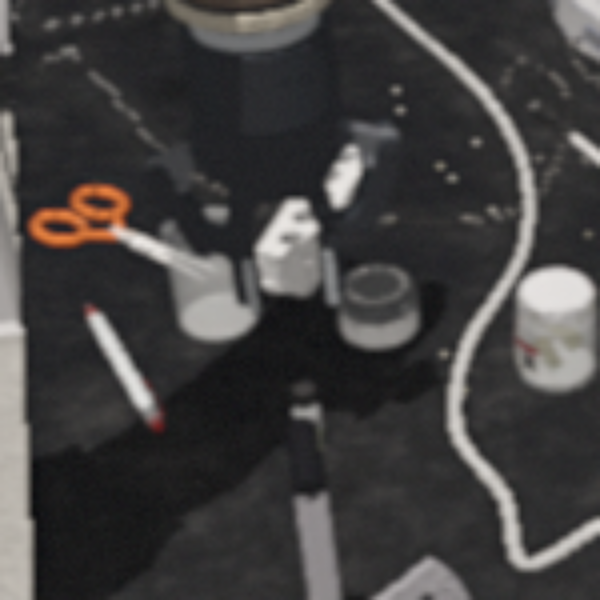

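The fingers (crop x 245 and 330) straddle the line above the vial cap at crop (303, 388). Now descending and gripping.

Emit:
play_rows --commands '[{"dp": [0,0,0.022],"rotation": [0,0,0]},{"dp": [0,0,0.022],"rotation": [0,0,0]},{"dp": [0,0,0.022],"rotation": [0,0,0]},{"dp": [0,0,0.0217],"rotation": [0,0,0]},{"dp": [0,0,0],"rotation": [0,0,0]},{"dp": [0,0,0],"rotation": [0,0,0]}]'

```text
time: 5.98
position: [0.4896, 0.2463, 0.0252]
tool_rot: [3.139, -0.001, 1.523]
contact_force: [-0.0, -0.5, 0.4]
grip_width: 0.035
gripper_force: 0.0
```

Emit:
play_rows --commands '[{"dp": [0,0,0],"rotation": [0,0,0]},{"dp": [0,0,0],"rotation": [0,0,0]},{"dp": [0,0,0],"rotation": [0,0,0]},{"dp": [0,0,0],"rotation": [0,0,0]},{"dp": [0,0,0],"rotation": [0,0,0]},{"dp": [0,0,0],"rotation": [0,0,0]}]' --jaw 255

```text
time: 6.72
position: [0.4894, 0.2462, 0.0249]
tool_rot: [3.14, -0.001, 1.523]
contact_force: [-0.7, -1.3, 5.6]
grip_width: 0.0137
gripper_force: 58.4
```

Emit:
play_rows --commands '[{"dp": [0,0,-0.025],"rotation": [0,0,0]},{"dp": [0,0,-0.045],"rotation": [0,0,0]},{"dp": [0,0,-0.045],"rotation": [0,0,0]},{"dp": [0,0,-0.045],"rotation": [0,0,0]},{"dp": [0,0,-0.045],"rotation": [0,0,0]},{"dp": [-0.04,0,0],"rotation": [0,0,0]},{"dp": [-0.053,0,0],"rotation": [0,0,0]},{"dp": [-0.053,0,0],"rotation": [0,0,0]},{"dp": [-0.053,0,0],"rotation": [0,0,0]},{"dp": [-0.053,0,0],"rotation": [0,0,0]},{"dp": [-0.052,-0.0083,0],"rotation": [0,0,0]},{"dp": [0,0,0],"rotation": [0,0,0]}]'

```text
time: 8.22
position: [0.4649, -0.0619, 0.2289]
tool_rot: [-3.142, 0.002, 1.516]
contact_force: [-0.2, 0.6, -0.7]
grip_width: 0.0132
gripper_force: 58.5
```

Emit:
play_rows --commands '[{"dp": [0,0,0.03],"rotation": [0,0,0]},{"dp": [0,0,0.03],"rotation": [0,0,0]},{"dp": [0,0,0.015],"rotation": [0,0,0]},{"dp": [0,0,0],"rotation": [0,0,0]},{"dp": [0,0,0],"rotation": [0,0,0]}]'

```text
time: 8.85
position: [0.4666, -0.0572, 0.1545]
tool_rot: [3.14, -0.0, 1.524]
contact_force: [0.3, 0.1, -0.1]
grip_width: 0.0135
gripper_force: 58.5
```

Run:
```python
from h import *
np.set_printoptions(precision=4,suppress=True)
s=readout.read_state();print(s['position'],s['tool_rot'],s['contact_force'])
p,d,c=cam('side')
b=s['position']-[0,0,.024];print('foot',proj(c,b),'hole',proj(c,[.4666,-.0572,.098]))
for r in tip_of('loose_vial','side'):print(r)
cv2.imwrite('pics/s3.png',cv2.resize(p[240:370,215:345],None,fx=4.6,fy=4.6,interpolation=cv2.INTER_CUBIC)[:,:,::-1])
```

```text
[ 0.4666 -0.0572  0.1545] [ 3.1403 -0.      1.5238] [ 0.3263  0.1456 -0.1005]
foot (np.float64(263.2904550259045), np.float64(304.08261422578005)) hole (np.float64(265.0091964908314), np.float64(316.4344028057659))
{'at': [265.9, 301.1], 'score': 0.55}
{'at': [370.2, 434.6], 'score': 0.18}
```

View pics/s3.png

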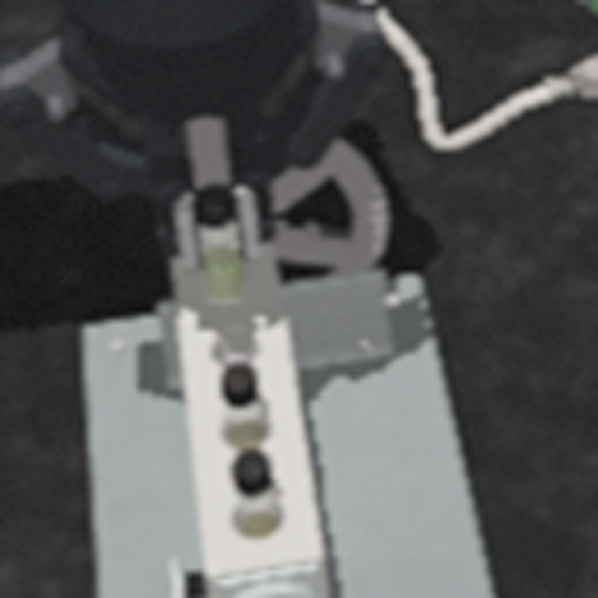

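The held vial's foot is at about (264, 303.5) and the hole at about (266, 316). Both sit within 1 px of the prediction, so the vial is aligned. I'll descend by feel.

Emit:
play_rows --commands '[{"dp": [0,0,0.01],"rotation": [0,0,0]},{"dp": [0,0,0.01],"rotation": [0,0,0]},{"dp": [0,0,0.009],"rotation": [0,0,0]},{"dp": [0,0,0],"rotation": [0,0,0]},{"dp": [0,0,0.001],"rotation": [0,0,0]},{"dp": [0,0,0.001],"rotation": [0,0,0]},{"dp": [0,0,0.001],"rotation": [0,0,0]},{"dp": [0,0,0],"rotation": [0,0,0]}]'

```text
time: 9.95
position: [0.4659, -0.0576, 0.1216]
tool_rot: [3.142, 0.0, 1.523]
contact_force: [-0.5, -0.1, -0.5]
grip_width: 0.0134
gripper_force: 58.5
```

Emit:
play_rows --commands '[{"dp": [0,0,0.001],"rotation": [0,0,0]},{"dp": [0,0,0],"rotation": [0,0,0]},{"dp": [0,0,0],"rotation": [0,0,0]}]'

```text
time: 10.32
position: [0.4659, -0.0576, 0.1206]
tool_rot: [3.142, 0.0, 1.523]
contact_force: [0.8, -0.3, 0.1]
grip_width: 0.0135
gripper_force: 58.5
```

Emit:
play_rows --commands '[{"dp": [0,0,0.0015],"rotation": [0,0,0]},{"dp": [0,0,0.0015],"rotation": [0,0,0]},{"dp": [0,0,0],"rotation": [0,0,0]}]'

```text
time: 10.7
position: [0.4659, -0.0575, 0.1174]
tool_rot: [-3.141, -0.0, 1.523]
contact_force: [0.1, 0.3, 0.5]
grip_width: 0.0138
gripper_force: 58.5
```

Emit:
play_rows --commands '[{"dp": [0,0,0.0015],"rotation": [0,0,0]},{"dp": [0,0,0.0015],"rotation": [0,0,0]},{"dp": [0,0,0],"rotation": [0,0,0]}]'

```text
time: 11.08
position: [0.4659, -0.0576, 0.1145]
tool_rot: [-3.142, 0.0, 1.523]
contact_force: [-0.0, -0.5, -0.5]
grip_width: 0.0139
gripper_force: 58.5
```

Emit:
play_rows --commands '[{"dp": [0,0,0.002],"rotation": [0,0,0]},{"dp": [0,0,0.002],"rotation": [0,0,0]},{"dp": [0,0,0],"rotation": [0,0,0]}]'

```text
time: 11.45
position: [0.4658, -0.0576, 0.1104]
tool_rot: [-3.141, -0.0, 1.523]
contact_force: [0.9, -0.2, -0.1]
grip_width: 0.0136
gripper_force: 58.5
```

Emit:
play_rows --commands '[{"dp": [0,0,0.002],"rotation": [0,0,0]},{"dp": [0,0,0.002],"rotation": [0,0,0]},{"dp": [0,0,0],"rotation": [0,0,0]}]'

```text
time: 11.82
position: [0.4658, -0.0576, 0.1064]
tool_rot: [-3.141, -0.0, 1.523]
contact_force: [0.6, -0.4, -0.5]
grip_width: 0.0136
gripper_force: 58.5
```

Emit:
play_rows --commands '[{"dp": [0,0,0.001],"rotation": [0,0,0]},{"dp": [0,0,0.001],"rotation": [0,0,0]},{"dp": [0,0,0],"rotation": [0,0,0]}]'

```text
time: 12.2
position: [0.4659, -0.0576, 0.1045]
tool_rot: [-3.142, 0.0, 1.523]
contact_force: [0.9, 0.0, 0.7]
grip_width: 0.0138
gripper_force: 58.5
```

Emit:
play_rows --commands '[{"dp": [0,0,0.0007],"rotation": [0,0,0]},{"dp": [0,0,0],"rotation": [0,0,0]}]'

```text
time: 12.45
position: [0.4659, -0.0576, 0.1039]
tool_rot: [3.142, 0.0, 1.523]
contact_force: [0.8, -0.4, 0.1]
grip_width: 0.0138
gripper_force: 58.5
```

Emit:
play_rows --commands '[{"dp": [0,0,0.0006],"rotation": [0,0,0]},{"dp": [0,0,0],"rotation": [0,0,0]}]'

```text
time: 12.7
position: [0.4659, -0.0576, 0.1032]
tool_rot: [-3.142, 0.0, 1.523]
contact_force: [-0.2, -0.9, -0.4]
grip_width: 0.0135
gripper_force: 58.5
```

Emit:
play_rows --commands '[{"dp": [0,0,0.0005],"rotation": [0,0,0]},{"dp": [0,0,0],"rotation": [0,0,0]}]'

```text
time: 12.95
position: [0.4659, -0.0576, 0.103]
tool_rot: [3.141, 0.0, 1.523]
contact_force: [-2.0, 0.4, 3.2]
grip_width: 0.0134
gripper_force: 58.7
```

Fz is 3.2 N, so the foot is on the floor of the hole. Releasing.

Emit:
play_rows --commands '[{"dp": [0,0,0],"rotation": [0,0,0]},{"dp": [0,0,0],"rotation": [0,0,0]},{"dp": [0,0,0],"rotation": [0,0,0]},{"dp": [0,0,0],"rotation": [0,0,0]},{"dp": [0,0,0],"rotation": [0,0,0]},{"dp": [0,0,0],"rotation": [0,0,0]}]' --jaw 150

```text
time: 13.7
position: [0.4659, -0.0575, 0.1028]
tool_rot: [-3.142, 0.0, 1.523]
contact_force: [1.0, -0.1, -0.8]
grip_width: 0.0352
gripper_force: 0.0
```

Emit:
play_rows --commands '[{"dp": [0,0,-0.01],"rotation": [0,0,0]},{"dp": [0,0,-0.03],"rotation": [0,0,0]},{"dp": [0,0,-0.04],"rotation": [0,0,0]},{"dp": [0,0,-0.04],"rotation": [0,0,0]},{"dp": [0,0,-0.04],"rotation": [0,0,0]},{"dp": [0,-0.05,0],"rotation": [0,0,0]},{"dp": [0,-0.05,0],"rotation": [0,0,0]},{"dp": [0,0,0],"rotation": [0,0,0]},{"dp": [0,0,0],"rotation": [0,0,0]}]'

```text
time: 14.82
position: [0.3667, -0.0529, 0.2637]
tool_rot: [3.139, 0.001, 1.523]
contact_force: [0.8, 1.1, 0.9]
grip_width: 0.0351
gripper_force: 0.0
```

Run:
```python
from h import *
np.set_printoptions(precision=4,suppress=True)
s=readout.read_state();print(s['position'],s['tool_rot'],s['contact_force'],s['time'])
p,d,c=cam('side')
for r in tip_of('lever_bar','side')[:1]:
    u,v=r['at'];print(r,ray(c,u,v,.168), proj(c,[.4745,.0538,.168]))
q=cut_out('lever_bar','side')[0];print(q['box'],q['score'])
cv2.imwrite('pics/s4.png',cv2.resize(p[210:390,200:350],None,fx=3.3,fy=3.3,interpolation=cv2.INTER_CUBIC)[:,:,::-1])
```

```text
[ 0.3667 -0.0529  0.2637] [3.1395 0.0008 1.5233] [0.7932 1.0774 0.9144] 14.825
{'at': [258.9, 241.0], 'score': 0.65} [0.4809 0.0614 0.168 ] (np.float64(256.0519106657234), np.float64(244.27684763301573))
[253.2, 234.0, 287.2, 373.6] 0.8
```

View pics/s4.png

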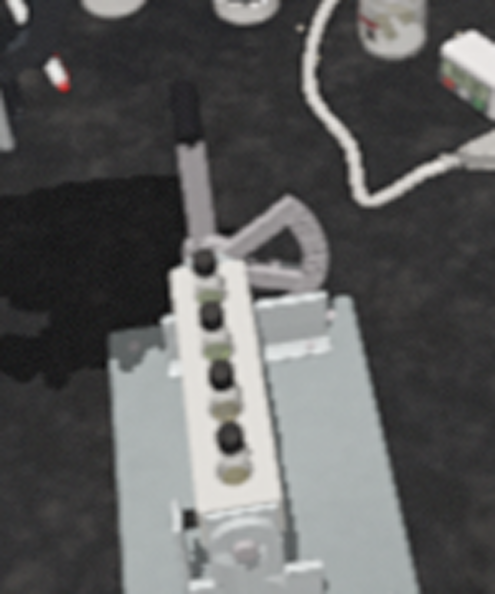

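All four vials stand level in the block (caps at crop y 262, 315, 375 and 438), and the lever is upright with its bar at crop (185, 110). Next I shut the fingers and go in front of the bar.

Emit:
play_rows --commands '[{"dp": [0.04,0,0],"rotation": [0,0,0]},{"dp": [0.04,0,0],"rotation": [0,0,0]},{"dp": [0.032,0,0],"rotation": [0,0,0]},{"dp": [0,0,0.04],"rotation": [0,0,0]},{"dp": [0,0,0.04],"rotation": [0,0,0]},{"dp": [0,0,0.029],"rotation": [0,0,0]},{"dp": [0,0.02,0],"rotation": [0,0,0]},{"dp": [0,0.02,0],"rotation": [0,0,0]},{"dp": [0,0.004,0],"rotation": [0,0,0]},{"dp": [0,0,0],"rotation": [0,0,0]},{"dp": [0,0,0],"rotation": [0,0,0]}]' --jaw 255

```text
time: 16.35
position: [0.4146, 0.057, 0.1537]
tool_rot: [-3.141, 0.0, 1.524]
contact_force: [0.1, -0.2, -0.3]
grip_width: 0.0001
gripper_force: 0.0
```

Run:
```python
from h import *
np.set_printoptions(precision=4,suppress=True)
s=readout.read_state();print(s['position'],s['tool_rot'],s['contact_force'],s['time'])
p,d,c=cam('side')
print(proj(c,s['position']))
cv2.imwrite('pics/s5.png',cv2.resize(p[150:320,190:330],None,fx=3.5,fy=3.5,interpolation=cv2.INTER_CUBIC)[:,:,::-1])
```

```text
[0.4146 0.057  0.1537] [-3.141   0.0002  1.5236] [ 0.0758 -0.1777 -0.2893] 16.35
(np.float64(223.96073892979913), np.float64(254.71925030662007))
```

View pics/s5.png

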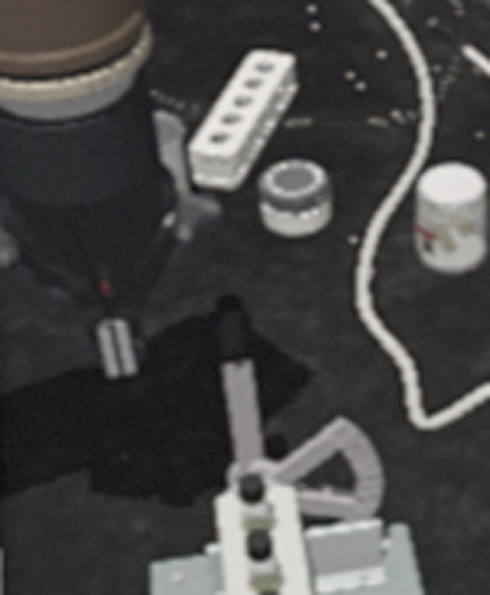

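The shut finger tip is at crop (118, 375) and the bar at crop (232, 335), so the way between them is free. Approaching slowly.

Emit:
play_rows --commands '[{"dp": [0,0.01,0],"rotation": [0,0,0]},{"dp": [0,0.01,0],"rotation": [0,0,0]},{"dp": [0,0.008,0],"rotation": [0,0,0]},{"dp": [0,0,0],"rotation": [0,0,0]},{"dp": [0,0.002,0],"rotation": [0,0,0]},{"dp": [0,0.002,0],"rotation": [0,0,0]},{"dp": [0,0.002,0],"rotation": [0,0,0]},{"dp": [0,0,0],"rotation": [0,0,0]}]'

```text
time: 17.4
position: [0.4493, 0.0554, 0.1538]
tool_rot: [3.141, 0.0, 1.523]
contact_force: [-0.4, -0.0, 0.5]
grip_width: 0.0
gripper_force: 0.0
```

Emit:
play_rows --commands '[{"dp": [0,0.002,0],"rotation": [0,0,0]},{"dp": [0,0.002,0],"rotation": [0,0,0]},{"dp": [0,0,0],"rotation": [0,0,0]}]'

```text
time: 17.77
position: [0.4532, 0.0552, 0.1537]
tool_rot: [-3.141, 0.0, 1.523]
contact_force: [-0.3, -0.0, 0.2]
grip_width: -0.0001
gripper_force: 0.3
```

Emit:
play_rows --commands '[{"dp": [0,0.002,0],"rotation": [0,0,0]},{"dp": [0,0.002,0],"rotation": [0,0,0]},{"dp": [0,0,0],"rotation": [0,0,0]}]'

```text
time: 18.15
position: [0.4574, 0.055, 0.1538]
tool_rot: [3.141, -0.0, 1.523]
contact_force: [-1.2, 0.1, 0.3]
grip_width: -0.0001
gripper_force: 0.4
```

Emit:
play_rows --commands '[{"dp": [0,0.002,0],"rotation": [0,0,0]},{"dp": [0,0.002,0],"rotation": [0,0,0]},{"dp": [0,0,0],"rotation": [0,0,0]}]'

```text
time: 18.52
position: [0.4614, 0.0548, 0.1537]
tool_rot: [3.142, -0.0, 1.523]
contact_force: [-0.8, -0.8, 0.7]
grip_width: -0.0002
gripper_force: 0.5
```

Emit:
play_rows --commands '[{"dp": [0,0.002,0],"rotation": [0,0,0]},{"dp": [0,0.002,0],"rotation": [0,0,0]},{"dp": [0,0,0],"rotation": [0,0,0]}]'

```text
time: 18.9
position: [0.4653, 0.0545, 0.1537]
tool_rot: [-3.141, -0.0, 1.523]
contact_force: [-1.7, -1.0, -0.8]
grip_width: -0.0001
gripper_force: 0.7
```

Emit:
play_rows --commands '[{"dp": [0,0.002,0.0003],"rotation": [0,0,0]},{"dp": [0,0.002,0.0004],"rotation": [0,0,0]},{"dp": [0,0,0],"rotation": [0,0,0]}]'

```text
time: 19.27
position: [0.4695, 0.0544, 0.1531]
tool_rot: [3.141, -0.0, 1.523]
contact_force: [-1.4, -0.6, 0.5]
grip_width: -0.0003
gripper_force: 0.8
```

Emit:
play_rows --commands '[{"dp": [0,0.002,0.0005],"rotation": [0,0,0]},{"dp": [0,0.002,0.0005],"rotation": [0,0,0]},{"dp": [0,0,0],"rotation": [0,0,0]}]'

```text
time: 19.65
position: [0.4734, 0.0543, 0.1521]
tool_rot: [3.141, -0.0, 1.523]
contact_force: [-1.6, -0.6, 1.1]
grip_width: -0.0002
gripper_force: 1.0
```

Run:
```python
from h import *
np.set_printoptions(precision=4,suppress=True)
F=[]
for i in range(4):
    p,d,c=cam('side');s=readout.read_state();F.append(s['contact_force'])
print(s['position'],np.mean(F,0))
for n in ('side','top'):
    if n=='top': p,d,c=cam('top')
    for r in tip_of('lever_bar',n)[:1]:print(n,r)
for a in (0,.1,.2,.3,.4,.5):
    print(a,proj(c,[.472+.088*np.sin(a),.0533,.08+.088*np.cos(a)]))
```

```text
[0.4732 0.0544 0.1521] [-1.8185  0.0042  1.2411]
side {'at': [266.2, 240.8], 'score': 0.84}
top {'at': [177.0, 251.3], 'score': 0.25}
0 (np.float64(340.3490962886879), np.float64(270.0771635303934))
0.1 (np.float64(340.2109495413673), np.float64(266.25203872545444))
0.2 (np.float64(340.0499738939524), np.float64(262.491892037767))
0.3 (np.float64(339.868327491161), np.float64(258.8431585259244))
0.4 (np.float64(339.668443955061), np.float64(255.3499386663717))
0.5 (np.float64(339.45297765201065), np.float64(252.05321295460158))
```

Emit:
play_rows --commands '[{"dp": [0,0.002,0.0005],"rotation": [0,0,0]},{"dp": [0,0.002,0.0005],"rotation": [0,0,0]},{"dp": [0,0,0],"rotation": [0,0,0]}]'

```text
time: 20.38
position: [0.4774, 0.054, 0.151]
tool_rot: [-3.142, -0.0, 1.523]
contact_force: [-2.2, 0.8, 1.2]
grip_width: -0.0
gripper_force: 1.1
```

Emit:
play_rows --commands '[{"dp": [0,0.002,0.0006],"rotation": [0,0,0]},{"dp": [0,0.002,0.0006],"rotation": [0,0,0]},{"dp": [0,0,0],"rotation": [0,0,0]}]'

```text
time: 20.75
position: [0.4813, 0.0538, 0.1498]
tool_rot: [-3.141, -0.0, 1.523]
contact_force: [-2.7, 0.1, 1.5]
grip_width: 0.0002
gripper_force: 1.4
```

Emit:
play_rows --commands '[{"dp": [0,0.002,0.0007],"rotation": [0,0,0]},{"dp": [0,0.002,0.0007],"rotation": [0,0,0]},{"dp": [0,0,0],"rotation": [0,0,0]}]'

```text
time: 21.12
position: [0.4853, 0.0536, 0.1484]
tool_rot: [-3.141, 0.0, 1.523]
contact_force: [-2.6, -0.2, 2.2]
grip_width: -0.0002
gripper_force: 1.6
```

Emit:
play_rows --commands '[{"dp": [0,0.002,0.0008],"rotation": [0,0,0]},{"dp": [0,0.002,0.0008],"rotation": [0,0,0]},{"dp": [0,0,0],"rotation": [0,0,0]}]'

```text
time: 21.5
position: [0.4892, 0.0535, 0.1468]
tool_rot: [-3.141, -0.0, 1.523]
contact_force: [-3.8, -0.2, 3.1]
grip_width: -0.0
gripper_force: 2.1
```

Emit:
play_rows --commands '[{"dp": [0,0.002,0.0009],"rotation": [0,0,0]},{"dp": [0,0.002,0.0009],"rotation": [0,0,0]},{"dp": [0,0,0],"rotation": [0,0,0]}]'

```text
time: 21.88
position: [0.493, 0.0533, 0.145]
tool_rot: [-3.141, 0.0, 1.523]
contact_force: [-5.7, 0.8, 3.7]
grip_width: -0.0004
gripper_force: 2.6
```

Emit:
play_rows --commands '[{"dp": [0,0.002,0.001],"rotation": [0,0,0]},{"dp": [0,0,0],"rotation": [0,0,0]}]'

```text
time: 22.12
position: [0.4949, 0.0532, 0.144]
tool_rot: [-3.141, 0.0, 1.523]
contact_force: [-4.4, 0.3, 3.6]
grip_width: -0.0003
gripper_force: 2.6
```

Emit:
play_rows --commands '[{"dp": [0,0.002,0.0011],"rotation": [0,0,0]},{"dp": [0,0,0],"rotation": [0,0,0]}]'

```text
time: 22.38
position: [0.4971, 0.0531, 0.1428]
tool_rot: [-3.141, -0.0, 1.523]
contact_force: [-4.8, -0.4, 1.8]
grip_width: 0.0002
gripper_force: 2.2
```

Emit:
play_rows --commands '[{"dp": [0,0.002,0.0011],"rotation": [0,0,0]},{"dp": [0,0,0],"rotation": [0,0,0]}]'

```text
time: 22.62
position: [0.4992, 0.053, 0.1417]
tool_rot: [-3.142, -0.0, 1.523]
contact_force: [-3.2, 1.6, 0.5]
grip_width: 0.0003
gripper_force: 1.8
```

Emit:
play_rows --commands '[{"dp": [0,0.002,0.0012],"rotation": [0,0,0]},{"dp": [0,0,0],"rotation": [0,0,0]}]'

```text
time: 22.88
position: [0.5014, 0.0529, 0.1405]
tool_rot: [3.141, -0.0, 1.523]
contact_force: [-2.9, 0.6, -0.6]
grip_width: -0.0
gripper_force: 1.4
```

Emit:
play_rows --commands '[{"dp": [0,0.0015,0.0009],"rotation": [0,0,0]},{"dp": [0,0,0],"rotation": [0,0,0]}]'

```text
time: 23.12
position: [0.503, 0.0527, 0.1397]
tool_rot: [3.141, -0.0, 1.523]
contact_force: [-1.9, 0.7, -1.2]
grip_width: 0.0002
gripper_force: 0.8
```

Emit:
play_rows --commands '[{"dp": [0,0.0015,0.0009],"rotation": [0,0,0]},{"dp": [0,0,0],"rotation": [0,0,0]}]'

```text
time: 23.38
position: [0.5051, 0.0527, 0.1391]
tool_rot: [3.14, -0.0, 1.523]
contact_force: [-0.1, -0.2, 1.0]
grip_width: -0.0006
gripper_force: 0.0
```

The force dropped to zero, so it has snapped over. Backing off and checking.

Emit:
play_rows --commands '[{"dp": [0,-0.01,0],"rotation": [0,0,0]},{"dp": [0,-0.03,0],"rotation": [0,0,0]},{"dp": [0,-0.04,0],"rotation": [0,0,0]},{"dp": [0,-0.04,-0.02],"rotation": [0,0,0]},{"dp": [0,0,-0.04],"rotation": [0,0,0]},{"dp": [0,0,-0.04],"rotation": [0,0,0]},{"dp": [0,0,0],"rotation": [0,0,0]},{"dp": [0,0,0],"rotation": [0,0,0]},{"dp": [0,0,0],"rotation": [0,0,0]}]'

```text
time: 24.5
position: [0.3836, 0.0583, 0.2379]
tool_rot: [-3.14, 0.0, 1.523]
contact_force: [0.3, -0.3, -0.6]
grip_width: -0.0
gripper_force: 0.0
```

Run:
```python
from h import *
s=readout.read_state();print(s['position'],s['contact_force'],s['time'])
p,d,c=cam('side')
cv2.imwrite('pics/s6.png',cv2.resize(p[210:410,210:370],None,fx=3,fy=3,interpolation=cv2.INTER_CUBIC)[:,:,::-1])
```

```text
[0.38355084 0.05832266 0.23792965] [ 0.30773409 -0.30570237 -0.6047386 ] 24.5
```

View pics/s6.png

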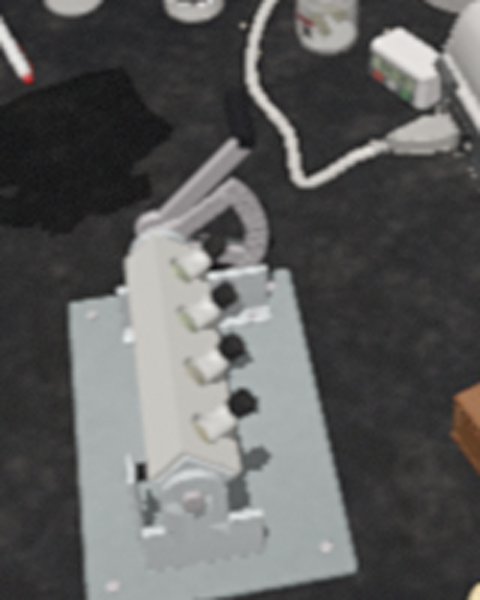

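The rack is tipped and resting on its stop. All four vials are seated alike (caps at crop (222, 295), (232, 347), (242, 402), with the fourth at (212, 245)), and the arm is clear.

```bash
python3 -c "
from rig import bot
print(bot.close_job())"
```

```text
the job is handed in; nothing more can be done
None
```

The loose vial is seated in place 3, the rack has snapped over onto its slant stop with the other three vials still seated, and the job is handed in at about 24.5 s; no verdict came back.

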